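# Check a gearbox housing face with an engineer's square

### The arm

A 6-joint arm with a two-finger parallel gripper is mounted at the origin on the work surface. World frame = base frame: x ahead of the robot, y to its left, z up, the work surface at z = 0. Lengths are in mm, angles in rad, forces in N, time in s.
With the tool pointing down it reaches from about 400 to 925 mm from the base axis. Payload 12.5 kg.
Tool frame: the origin (TCP) lies at the centre of the arm's flange, where the gripper is bolted on; the fingertips stand 190 mm ahead of it and the grasp point (between the pads) lies env.grip_point_offset ahead of it (env.grip_point_offset is the distance from the TCP to the grasp point, in mm); z points along the fingers, x is the direction in which the jaws open and shut, and the axes are right-handed (so a half turn about z gives the same grasp; the last joint's range is limited). The gripper opens to 95 mm and grips with 3 to 60 N. Pads are 20 mm wide; open, the fingers measure 119 mm over their backs; the gripper's body (75 mm by 180 mm) begins 59 mm behind the grasp point.
Start: joints at [1.187, 0.491, 1.559, -0, 1.092, -0.106], TCP at [171.376, 601.045, 404.761] pointing down, gripper open.
Joint ranges: [-3.1, 3.1], [-0.84, 2.19], [0.05, 2.79], [-1.13, 4.28], [0.06, 2.93], [-2.69, 2.69]. Speed limits (rad/s): [2.22, 2.22, 2.79, 3.14, 3.14, 3.14].

### API

Orientations are given as [roll, pitch, yaw] about the fixed x, y, z axes, in that order (R = Rz(yaw) Ry(pitch) Rx(roll)).
In Python, from cell import state, read_camera, camera_model, job_done, env gives the robot as it stands.
- The arm moves only by the tool arm_command, never from a script. Its argument "steps" is a list of rows, each a list of 6 numbers: the shift along the tool's x, y, z in cm, then the turn, a rotation vector about the tool's x, y, z in degrees. In form: [[dx, dy, dz, rx, ry, rz], ...]. A call has 1 to 12 rows; each row is the pose to reach, as a shift and turn from the pose commanded when the call began, along the tool's axes at that moment; what a row does not reach only later rows make up. A row lasts 1/12 s, in which the tool goes at most 41.7 mm and 7.16 degrees, less where a joint would pass 70% of its speed; a pose out of reach is approached as far as the arm can. A call with a gripper value outside its range is refused whole. "jaw" is the finger opening in cm, from 0 to 9.51, set as the call begins (left out, the last holds). The fingers move at their own pace and stop on an object; the grip force is fixed at half the most. Time passes only in rows, so rows that repeat a pose let the fingers close. It gives the time, the measured TCP pose, the force and the opening at its end, in the units of the state.
- state(): the state, without advancing time (a new reading comes with each control period).
- read_camera(name): name is "side" or "top" or "wrist"; returns the picture (480x640x3 uint8, red, green, blue); there is no depth.
- camera_model(name): a dict with "K" (3x3 intrinsics, pixels), "xyz" and "rotation" of the camera in the world. Camera axes: x right, y up, looking along -z (the intrinsics and any distortion apply to the point x, -y, -z); pixel columns grow to the right and rows downward; lengths in mm; the calibration is good to about 2 mm. The wrist camera is an equidistant fisheye: a pixel r from the principal point sees the ray r / f radians off the axis. A picture is of the moment at which its call begins: read the wrist's pose just before it. camera_model takes no time and is no camera call; for the wrist camera it gives the pose at the moment of the call.
- job_done(): hands the job in, once; it reports no verdict.
The state is a dict: "t": time; "joints": joint angles; "qvel": joint speeds; "tau": joint torques, N m; "eef_pos": TCP position; "tcp_rot": TCP orientation; "ft_force": force on the tool from outside, world axes, zero at the start; "moment": the same for the moment, N m; "opening": opening from 0.0 (shut) to 1.0 (fully open).
Only numpy, scipy, OpenCV 4.12 (cv2) and the standard library are available. Lean on these libraries where they do the work, as an engineer would, in place of code of your own. Each camera call takes 0.05 s, during which the arm holds its last target. There are 200 camera calls.

### The job

Pick up the 90-degree square (blue stock, upright blade) and check the corner between the gearbox housing's bright machined face and the round flange it stands on: set the stock down on the flange and, still holding it, press it down on the flange and the blade against the middle of the bright face for a moment, so that it is flush with both. Then let go and leave it standing there, flush in the corner, for me to look for gaps; leave the brass-stocked mitre square where it is.

Things in the scene. Friction and masses are not known exactly. Their poses are not given: they have to be found in the camera images.
- square_mid (a point): Centre of the 90-degree square's stock: blue bar 100 (x) by 20 (y) by 28 (z) mm, loose, 0.4 kg in all, standing on its underside 14 mm below this point; grasp here across the 20 mm. Upright steel blade, 22 (x) by 8 (y) mm, at the stock's +x end, up to 62 mm above this point; its outer edge is flush with the stock's end, 50 mm from this point. x runs to the blade end, z up.
- housing: Grey gearbox housing, eight-sided open shell 70 mm high with 12 mm studs on top, fixed, rigid. Origin: middle of the foot of its bright machined face, level with the flange's top. Face flat, upright, 110 mm wide (y), 70 mm high. x points level from the face into the housing: the square stands on the free flange on the -x side, its x axis along this x. z up.
- flange: Round dark steel base flange under the housing: flat disc 300 mm in diameter, 12 mm thick, lying on the bench, fixed, rigid. Origin: centre of its underside. The bright face crosses it 10 mm to the free (housing -x) side of its centre, so about 140 mm of bare flange lies before the face.
- mitre_mid (a point): Centre of the stock of the mitre square, the wrong tool, to be left alone: brass-coloured stock of the same size (100 x 20 x 28 mm) with a steel blade leaning back over the stock at 45 degrees, 77 mm high in all. Same axes as the 90-degree square.
Not all that is in view belongs to the job. Leave any orange or turquoise look-alike of the part that bears square_mid alone.

How it is judged (in metres and radians):
On the way:
1. the 90-degree square, held in the fingers, is pressed flush against both the flange and the bright face (over 1 N on each, within 10 degrees of square to the face) (x of square_mid in the frame of housing above -0.058 m and y of square_mid in the frame of housing between -0.04 and 0.04 m and z of square_mid in the frame of housing below 0.019 m and x of housing in the frame of square_mid above 0.03 m and angle between the x axis of square_mid and the x axis of housing, either way round below 0.175 rad and angle between square_mid's own z axis and vertical below 0.09 rad and contact force between square and housing above 1 N and contact force between square and flange above 1 N and contact force between the fingers and square above 1 N), for 0.2 s.
At the end, for the whole second after the job is handed in: The 90-degree square stands at rest on the flange (underside within 5 mm of it, upright within 5 degrees), its blade towards the bright face, square to it within 10 degrees, with a gap under 8 mm and within 40 mm of the face's middle, released; the mitre square is within 30 mm of where it was (x of square_mid in the frame of housing above -0.058 m and y of square_mid in the frame of housing between -0.04 and 0.04 m and z of square_mid in the frame of housing below 0.019 m and x of housing in the frame of square_mid above 0.03 m and angle between the x axis of square_mid and the x axis of housing, either way round below 0.175 rad and angle between square_mid's own z axis and vertical below 0.09 rad and linear speed of square below 0.02 m/s and distance of mitre_mid from where it was at the start of the episode below 0.03 m); the robot touches nothing.
It fails at once if the mitre square is moved by more than 30 mm (distance of mitre_mid from where it was at the start of the episode above 0.03 m).
It also fails if it takes over 42 s, if anything falls off the work surface, if the arm or the gripper's body presses on something with over 40 N, if the wrist force passes 120 N, or if a joint passes its speed limit or range.

## Working session

There is one attempt and no reset: what is moved stays moved. The work goes in short steps, Python scripts to look and compute and a tool call to move; the robot and the scene stay as the last step left them, time stands still between calls to the robot, and variables do not carry over. Pictures are saved under pics/ and viewed, about 8 in all and at most 12, crops included, and the job is handed in when it is done.

Besides the shell and the picture viewer there is one more tool, called after ">>>" as name(argument=value, ...) on one line, values as JSON. arm_command: Moves the arm, as the interface text tells. Its arguments: {"type":"object","properties":{"steps":{"type":"array"},"jaw":{"type":"number"}},"required":["steps"]}

```bash
mkdir -p pics
python3 - <<'E'
from cell import *
import cv2,numpy as np
print(state(),env.grip_point_offset)
for n in("top","side","wrist"):
    m=camera_model(n);print(n,m)
    cv2.imwrite(f"pics/{n}0.png",read_camera(n)[:,:,::-1])
E
```

```text
{'t': 0.0, 'joints': array([ 1.18738301e+00,  4.91554463e-01,  1.55945018e+00, -2.74110560e-05,
        1.09169917e+00, -1.05617142e-01]), 'qvel': array([ 2.41733472e-05,  3.01154078e-03,  9.19817176e-04,  4.63191244e-04,
        4.00836056e-04, -1.54092090e-03]), 'tau': array([-1.30009616e-03, -6.12635064e+01, -2.58190763e+01,  6.92658685e-02,
        4.80902789e-02, -1.87040123e-04]), 'eef_pos': array([171.37553382, 601.00947881, 404.16454626]), 'tcp_rot': array([-3.14149969e+00,  1.10753133e-03,  1.29301286e+00]), 'ft_force': array([ 0.01589591, -0.33163872,  0.16942896]), 'moment': array([ 0.04282507, -0.03532107,  0.00471908]), 'opening': 0.997149358584827} 171.3
top {'K': array([[554.77798847,   0.        , 322.98032557],
       [  0.        , 554.77798847, 239.15041982],
       [  0.        ,   0.        ,   1.        ]]), 'xyz': array([424.95102396, 115.53632551, 818.52782874]), 'rotation': array([ 0.2117725 , -0.00382794, -1.62617149])}
side {'K': array([[544.00685747,   0.        , 322.15592171],
       [  0.        , 544.00685747, 243.08286392],
       [  0.        ,   0.        ,   1.        ]]), 'xyz': array([ 251.73316689, -463.08638072,  439.50821442]), 'rotation': array([ 1.03264637, -0.01926543, -0.51513184])}
wrist {'K': array([[371.64829954,   0.        , 324.30864115],
       [  0.        , 371.64829954, 240.15303202],
       [  0.        ,   0.        ,   1.        ]]), 'xyz': array([ 98.2259506 , 620.76456359, 382.07249288]), 'rotation': array([-2.72747388e-01,  6.82538159e-04,  1.29178349e+00])}
```

View pics/top0.png

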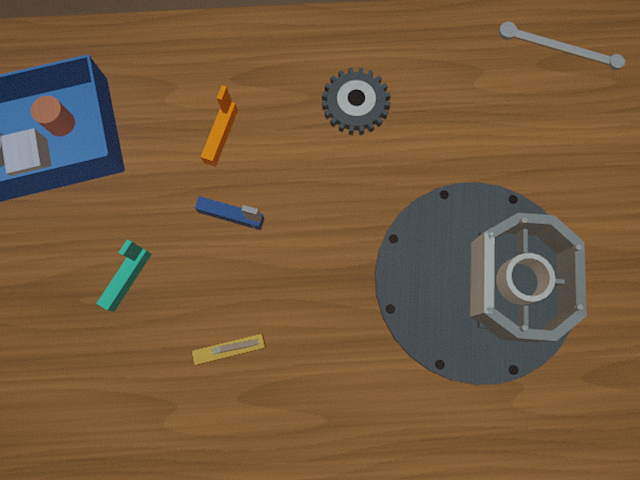

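View pics/side0.png

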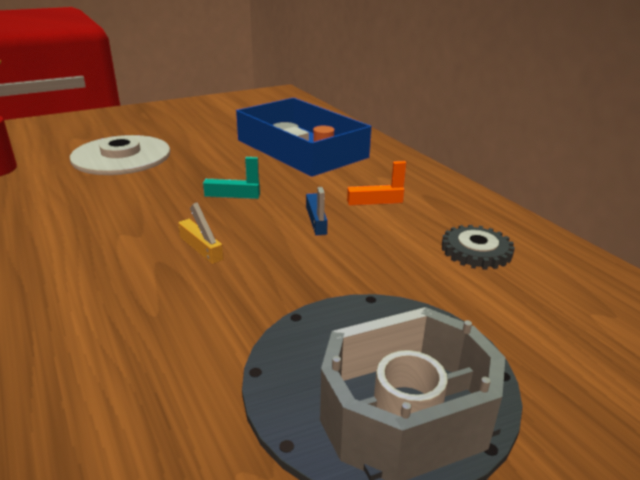

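Candidates in the top image: blue with steel blade (230,213), orange (218,125), turquoise (124,275) and brass mitre (228,349). By the description it is the blue one. I'll check it in a close crop, together with the face.

```bash
python3 - <<'E'
import cv2,numpy as np
a=cv2.imread("pics/top0.png")
c=cv2.resize(a[185:240,185:275],None,fx=8,fy=8,interpolation=cv2.INTER_CUBIC) #720x440
cv2.imwrite("pics/c1.png",c)
d=cv2.resize(a[175:390,370:600],None,fx=2.7,fy=2.7,interpolation=cv2.INTER_CUBIC)
cv2.imwrite("pics/c2.png",d)
E
cat > h.py <<'E'
import numpy as np,cv2
from scipy.spatial.transform import Rotation as R
from cell import *
def ray(n,uv,m=None):
    m=m or camera_model(n);K=m["K"];x=(uv[0]-K[0,2])/K[0,0];y=(uv[1]-K[1,2])/K[1,1]
    if n=="wrist":
        r=np.hypot(x,y);s=np.sin(r)/max(r,1e-9);d=np.array([x*s,-y*s,-np.cos(r)])
    else: d=np.array([x,-y,-1])
    return np.array(m["xyz"]),R.from_euler("xyz",m["rotation"]).apply(d)
def at(n,uv,z,m=None):
    o,d=ray(n,uv,m);return o+d*(z-o[2])/d[2]
E
```

```text
(no output)
```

View pics/c1.png

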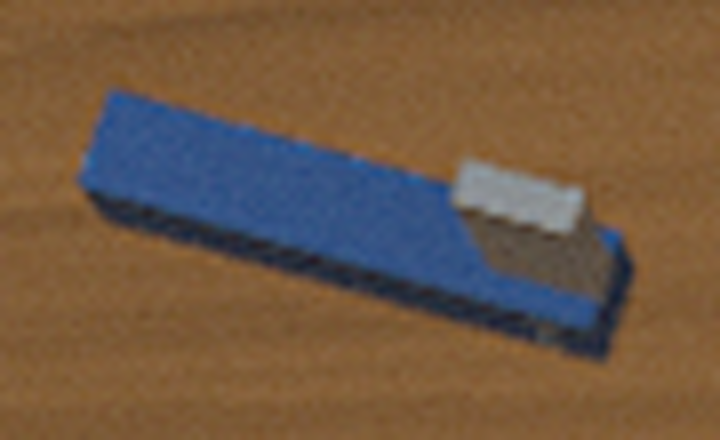

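View pics/c2.png

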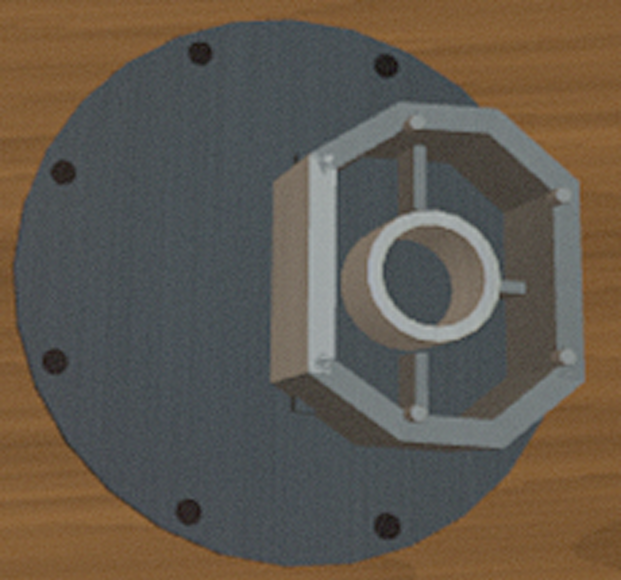

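The crop shows the blue stock with a steel upright blade at its right end. Stock top corners in the crop are about (113,92), (80,183), (620,232) and (595,325). The housing face foot runs (274,183)–(271,380) and its top edge (311,152)–(309,373).

Run:
```python
from h import *
f1=lambda p:((p[0]+.5)/8-.5+185,(p[1]+.5)/8-.5+185)
f2=lambda p:((p[0]+.5)/2.7-.5+370,(p[1]+.5)/2.7-.5+175)
c=[at("top",f1(p),28)[:2] for p in[(113,92),(80,183),(595,325),(620,232)]]
c=np.array(c);print(c,[np.linalg.norm(c[i]-c[i-1]) for i in range(4)],c.mean(0))
ax=(c[2]+c[3]-c[0]-c[1])/2;print("sq ax yaw",np.degrees(np.arctan2(ax[1],ax[0])))
b=np.mean([at("top",f1(p),76)[:2] for p in[(462,160),(585,190),(575,235),(455,205)]],0);print("blade",b,(b-c.mean(0))@ax/np.linalg.norm(ax))
for z,q in((12,[(274,183),(271,380)]),(82,[(311,152),(309,373)])):
    w=np.array([at("top",f2(p),z)[:2] for p in q]);d=w[1]-w[0]
    print(z,w,np.linalg.norm(d),w.mean(0),"normal-in yaw",np.degrees(np.arctan2(d[1],d[0]))+90)
a=cv2.imread("pics/top0.png").astype(int)
# flange rim ellipse: left etc
q=[(15,270),(285,20),(290,565),(110,75),(85,465)]
w=np.array([at("top",f2(p),12)[:2] for p in q])
from scipy.optimize import least_squares
print("flange",least_squares(lambda s:np.linalg.norm(w-s[:2],axis=1)-s[2],[400,-100,150]).x)
```

```text
[[669.69023854 283.29410311]
 [652.55721699 289.50721813]
 [620.48758451 195.6199727 ]
 [637.82565858 190.48285469]] [np.float64(98.12889120250588), np.float64(18.224797001692778), np.float64(99.2132863246866), np.float64(18.08310797172771)] [645.14017465 239.72603716]
sq ax yaw -108.9035793381039
blade [632.01952899 203.13991571] 38.86363456399428
12 [[ 580.87444496 -116.84170474]
 [ 473.69720157 -103.22425945]] 108.03886484420053 [ 527.28582327 -110.0329821 ] normal-in yaw 262.75906034933803
82 [[ 582.24351681 -117.13758965]
 [ 471.82985585 -103.2082664 ]] 111.28882501078662 [ 527.03668633 -110.17292802] normal-in yaw 262.8097895451084
flange [ 525.65659128 -118.62366841  149.07943674]
```

>>> arm_command(steps=[[-20,55.6,10,0,0,93],[-20,55.6,10,0,0,93],[-20,55.6,10,0,0,93],[-20,55.6,10,0,0,93],[-20,55.6,10,0,0,93],[-20,55.6,10,0,0,93],[-20,55.6,10,0,0,93],[-20,55.6,10,0,0,93],[-20,55.6,10,0,0,93],[-20,55.6,10,0,0,93],[-20,55.6,10,0,0,93],[-20,55.6,10,0,0,93]])

```text
t: 1.15
eef_pos: [573.2, 311.8, 320.8]
tcp_rot: [3.142, 0.0, -0.213]
ft_force: [-0.3, 1.9, 0.0]
opening: 1.001
```

```bash
cat >> h.py <<'E'
def togo(gx,gy,gz,yaw):
    """delta in tool axes (cm, deg) from measured pose to grasp point (gx,gy,gz), pointing down at yaw deg"""
    s=state();r=R.from_euler("xyz",s["tcp_rot"])
    t=np.array([gx,gy,gz+env.grip_point_offset]);rt=R.from_euler("xyz",[np.pi,0,np.radians(yaw)])
    print("t",round(s["t"],2),"pos",s["eef_pos"].round(1),"rot",np.degrees(s["tcp_rot"]).round(2),"F",s["ft_force"].round(1),"op",round(s["opening"],3))
    print("go",(r.inv().apply(t-s["eef_pos"])/10).round(2),np.degrees((r.inv()*rt).as_rotvec()).round(2))
E
python3 -c "
from h import *
togo(651,256.7,129,-18.9)"
```

```text
t 1.15 pos [573.2 311.8 320.8] rot [ 1.800e+02  2.000e-02 -1.222e+01] F [-0.3  1.9  0. ] op 1.001
go [8.77 3.74 2.05] [0.   0.01 6.68]
```

>>> arm_command(steps=[[4.4,1.9,1,0,0,3.3],[8.8,3.7,2,0,0,6.7],[8.8,3.7,2,0,0,6.7],[8.8,3.7,2,0,0,6.7],[8.8,3.7,2,0,0,6.7],[8.8,3.7,2,0,0,6.7]])

```text
t: 1.65
eef_pos: [649.4, 259.9, 301.4]
tcp_rot: [3.141, 0.001, -0.323]
ft_force: [-0.5, 0.8, 0.7]
opening: 1.001
```

Run:
```python
from h import *
togo(651,256.7,129,-18.9)
m=camera_model("wrist");print(m["xyz"],m["rotation"])
cv2.imwrite("pics/w1.png",read_camera("wrist")[:,:,::-1])
```

```text
t 1.65 pos [649.4 259.9 301.4] rot [ 1.7999e+02  3.0000e-02 -1.8490e+01] F [-0.5  0.8  0.7] op 1.001
go [0.25 0.25 0.11] [0.01 0.03 0.41]
[672.94708626 330.60240894 279.21320701] [-0.27160859 -0.00038866 -0.32391075]
```

View pics/w1.png

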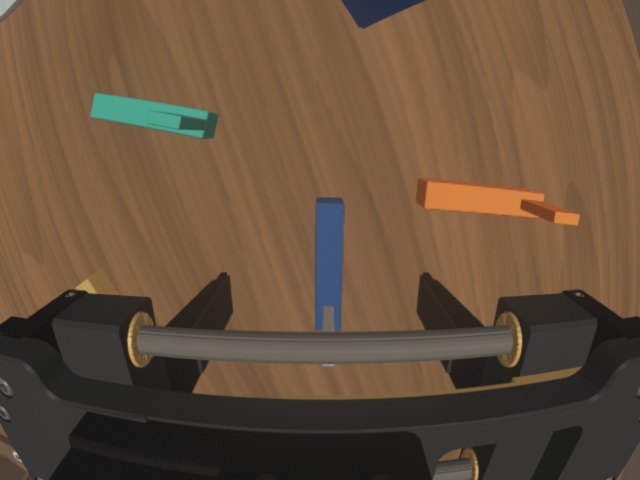

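The wrist view shows the blue stock centred between the open fingers. Its rear end's top edge runs (316,203)–(343,203), and at row 320 its sides are at about 315.5 and 341.

Run:
```python
from h import *
e=[at("wrist",p,28)[:2] for p in[(316.5,203),(343.5,203),(316,310),(341.5,310)]]
a=(e[0]+e[1])/2;b=(e[2]+e[3])/2;d=b-a
print(a,b,np.degrees(np.arctan2(d[1],d[0])),np.linalg.norm(e[0]-e[1]),np.linalg.norm(e[2]-e[3]))
u=d/np.linalg.norm(d);print("mid",a+50*u,"grasp",a+32*u)
g=a+32*u;togo(*g,23,np.degrees(np.arctan2(d[1],d[0]))+90)
```

```text
[662.82522472 288.34954645] [636.57341542 211.8182495 ] -108.93302288194454 18.527730248067783 19.15277879088583
mid [646.60209231 241.05462099] grasp [652.44241998 258.08079416]
t 1.7 pos [649.2 260.2 301.7] rot [-1.7999e+02  1.0000e-02 -1.8460e+01] F [-0.7  0.6  0.1] op 1.001
go [ 0.37  0.1  10.74] [-0.01  0.01  0.48]
```

>>> arm_command(steps=[[0.3,0.1,2.5,0,0,0.5],[0.3,0.1,5,0,0,0.5],[0.3,0.1,7.5,0,0,0.5],[0.3,0.1,9.5,0,0,0.5],[0.3,0.1,10.4,0,0,0.5],[0.3,0.1,10.6,0,0,0.5],[0.3,0.1,10.6,0,0,0.5],[0.3,0.1,10.6,0,0,0.5]])

```text
t: 2.37
eef_pos: [652.8, 257.7, 196.8]
tcp_rot: [-3.14, -0.001, -0.332]
ft_force: [-0.2, 0.1, 1.0]
opening: 1.0
```

```bash
python3 -c "
from h import *
togo(652,257.6,23,-18.9)"
```

```text
t 2.37 pos [652.8 257.7 196.8] rot [-1.7993e+02 -9.0000e-02 -1.9020e+01] F [-0.2  0.1  1. ] op 1.0
go [-0.08  0.04  0.25] [-0.06 -0.09 -0.12]
```

Go 2 mm lower and close.

>>> arm_command(steps=[[0,0,0.2,0,0,0],[0,0,0.2,0,0,0],[0,0,0.2,0,0,0]])

```text
t: 2.62
eef_pos: [652.8, 257.2, 194.0]
tcp_rot: [-3.141, -0.001, -0.333]
ft_force: [-0.1, -0.7, 0.1]
opening: 1.0
```

>>> arm_command(steps=[[0,0,0,0,0,0],[0,0,0,0,0,0],[0,0,0,0,0,0],[0,0,0,0,0,0],[0,0,0,0,0,0],[0,0,0,0,0,0],[0,0,0,0,0,0],[0,0,0,0,0,0],[0,0,0,0,0,0],[0,0,0,0,0,0],[0,0,0,0,0,0],[0,0,0,0,0,0]], jaw=1.0)

```text
t: 3.62
eef_pos: [652.7, 257.2, 193.3]
tcp_rot: [3.142, 0.0, -0.333]
ft_force: [-3.3, 1.9, 1.4]
opening: 0.215
```

>>> arm_command(steps=[[0,0,-2,0,0,0],[0,0,-4,0,0,0],[0,0,-6,0,0,0],[0,0,-8,0,0,0],[0,0,-8,0,0,0],[0,0,-8,0,0,0],[0,0,-8,0,0,0]])

```text
t: 4.2
eef_pos: [652.4, 257.0, 271.7]
tcp_rot: [3.14, 0.002, -0.333]
ft_force: [0.8, -0.7, -5.6]
opening: 0.209
```

```bash
python3 -c "
from h import *
togo(537.5,-25,60,-7.2)
cv2.imwrite('pics/w2.png',read_camera('wrist')[:,:,::-1])"
```

```text
t 4.2 pos [652.4 257.  271.7] rot [ 1.7994e+02  1.0000e-01 -1.9060e+01] F [ 0.8 -0.7 -5.6] op 0.209
go [-1.64 30.41  4.08] [  0.05   0.11 -11.86]
```

View pics/w2.png

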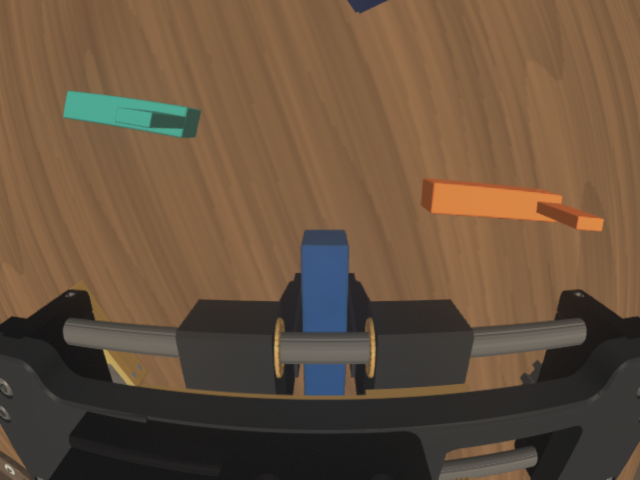

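>>> arm_command(steps=[[-0.2,3,0,0,0,-1.2],[-0.5,6,0,0,0,-2.4],[-0.7,9,0,0,0,-4],[-0.9,12,0,0,0,-5.5],[-1.1,15,0,0,0,-7],[-1.3,18,0,0,0,-8.5],[-1.4,21,0,0,0,-10],[-1.5,24,0,0,0,-11],[-1.6,27,0,0,0,-11.9],[-1.6,29,0,0,0,-11.9],[-1.6,30.2,0,0,0,-11.9],[-1.6,30.2,0,0,0,-11.9]])

```text
t: 5.25
eef_pos: [538.5, -24.8, 272.5]
tcp_rot: [-3.142, 0.002, -0.127]
ft_force: [0.4, 0.1, -4.3]
opening: 0.21
```

>>> arm_command(steps=[[0,0,1,0,0,0],[0,0,2.5,0,0,0],[0,0,4,0,0,0],[0,0,5,0,0,0],[0,0,5,0,0,0],[0,0,5,0,0,0]])

```text
t: 5.75
eef_pos: [539.2, -22.3, 222.5]
tcp_rot: [-3.141, 0.001, -0.124]
ft_force: [0.2, -0.4, -5.0]
opening: 0.205
```

Run:
```python
from h import *
togo(538,-23.4,49,-7.2)
a=read_camera('side')[:,:,::-1]; b=read_camera('top')[:,:,::-1]
c=np.hstack([cv2.resize(a[240:480,200:540],(400,282)),cv2.resize(b[170:395,360:600],(301,282))])
cv2.imwrite('pics/p1.png',c)
```

```text
t 5.75 pos [539.2 -22.3 222.5] rot [-1.7999e+02  8.0000e-02 -7.1100e+00] F [ 0.2 -0.4 -5. ] op 0.205
go [-0.11  0.12  0.22] [-0.01  0.08  0.09]
```

View pics/p1.png

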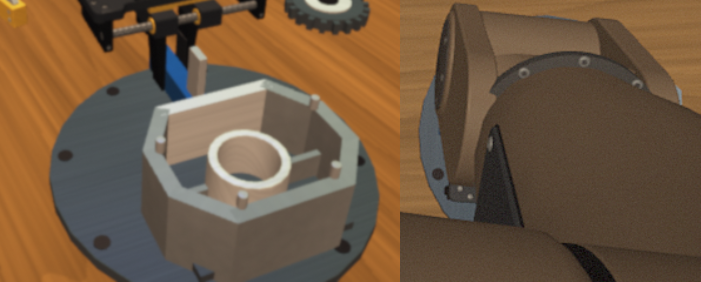

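The square is held level just before the face, with the blade towards it. The top view is hidden by the arm. Lowering gently.

>>> arm_command(steps=[[0,0,0.5,0,0,0],[0,0,1,0,0,0],[0,0,1.3,0,0,0],[0,0,1.5,0,0,0],[0,0,1.6,0,0,0],[0,0,1.7,0,0,0],[0,0,1.7,0,0,0],[0,0,1.7,0,0,0],[0,0,1.7,0,0,0]])

```text
t: 6.6
eef_pos: [539.1, -23.1, 206.4]
tcp_rot: [-3.142, -0.0, -0.125]
ft_force: [-0.1, -0.2, -5.4]
opening: 0.21
```

>>> arm_command(steps=[[0,0,0.1,0,0,0],[0,0,0.15,0,0,0],[0,0,0.2,0,0,0],[0,0,0.2,0,0,0],[0,0,0.2,0,0,0]])

```text
t: 7.02
eef_pos: [539.0, -23.0, 205.2]
tcp_rot: [3.142, -0.001, -0.125]
ft_force: [-3.2, 1.2, 9.1]
opening: 0.205
```

>>> arm_command(steps=[[0,0,-0.08,0,0,0],[0,0.4,-0.08,0,0,0],[0,0.8,-0.08,0,0,0],[0,1.2,-0.08,0,0,0],[0,1.5,-0.08,0,0,0],[0,1.7,-0.08,0,0,0],[0,1.7,-0.08,0,0,0],[0,1.7,-0.08,0,0,0]])

```text
t: 7.68
eef_pos: [537.0, -40.4, 205.3]
tcp_rot: [3.141, -0.0, -0.125]
ft_force: [-0.2, -3.9, 3.9]
opening: 0.208
```

>>> arm_command(steps=[[0,0.1,0,0,0,0],[0,0.2,0,0,0,0],[0,0.25,0,0,0,0],[0,0.25,0,0,0,0],[0,0.25,0,0,0,0]])

```text
t: 8.1
eef_pos: [536.7, -41.8, 205.3]
tcp_rot: [-3.141, -0.001, -0.125]
ft_force: [1.8, 8.1, 5.0]
opening: 0.209
```

>>> arm_command(steps=[[0,0.08,0,0,0,0],[0,0.16,0,0,0,0],[0,0.2,0,0,0,0],[0,0.2,0,0,0,0]])

```text
t: 8.43
eef_pos: [536.6, -42.4, 205.3]
tcp_rot: [-3.139, -0.001, -0.125]
ft_force: [5.6, 25.4, 4.9]
opening: 0.207
```

Both contacts are made. I'll ease the forward push, press down slightly more and hold.

>>> arm_command(steps=[[0,-0.1,0.05,0,0,0],[0,-0.1,0.08,0,0,0],[0,-0.1,0.08,0,0,0],[0,-0.1,0.08,0,0,0],[0,-0.1,0.08,0,0,0],[0,-0.1,0.08,0,0,0]])

```text
t: 8.93
eef_pos: [536.6, -42.1, 205.2]
tcp_rot: [-3.14, -0.001, -0.125]
ft_force: [0.1, 15.0, 15.9]
opening: 0.208
```

Run:
```python
from h import *
togo(536,-42,35,-7.2)
a=read_camera('side')[:,:,::-1]; b=read_camera('wrist')[:,:,::-1]
cv2.imwrite('pics/p2.png',np.hstack([cv2.resize(a[240:400,220:440],(413,300)),cv2.resize(b,(387,300),interpolation=cv2.INTER_AREA)]))
```

```text
t 8.93 pos [536.6 -42.1 205.2] rot [-1.7993e+02 -6.0000e-02 -7.1600e+00] F [ 0.1 15.  15.9] op 0.208
go [-0.06 -0.01 -0.11] [-0.07 -0.06  0.04]
```

View pics/p2.png

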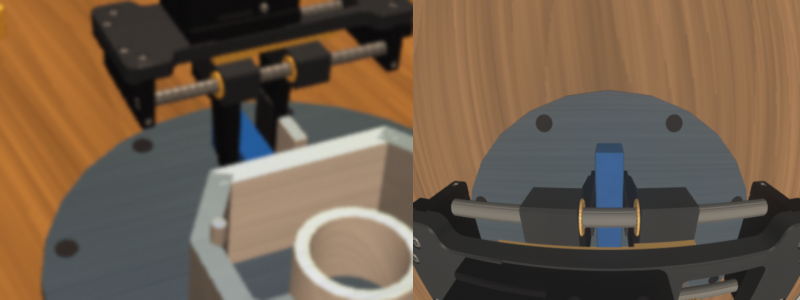

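The side view shows the blade against the face. The measured grasp point is 68.6 mm before the face, against 67.3 mm expected for contact. Forces are 15 N to the face and about 20 N down. Hold a little longer, ease, release and rise.

>>> arm_command(steps=[[0,0,0,0,0,0],[0,0,0,0,0,0],[0,0,0,0,0,0],[0,0,0,0,0,0],[0,-0.04,-0.05,0,0,0],[0,-0.08,-0.1,0,0,0],[0,-0.08,-0.1,0,0,0],[0,-0.08,-0.1,0,0,0]])

```text
t: 9.7
eef_pos: [536.6, -42.0, 205.3]
tcp_rot: [-3.141, 0.0, -0.125]
ft_force: [1.2, 8.2, 2.9]
opening: 0.205
```

>>> arm_command(steps=[[0,0,0,0,0,0],[0,0,0,0,0,0],[0,0,0,0,0,0],[0,0,0,0,0,0],[0,0,0,0,0,0],[0,0,0,0,0,0],[0,0,0,0,0,0],[0,0,0,0,0,0]], jaw=5)

```text
t: 10.37
eef_pos: [536.6, -42.6, 205.3]
tcp_rot: [-3.142, 0.0, -0.125]
ft_force: [0.5, 0.2, -1.1]
opening: 0.524
```

>>> arm_command(steps=[[0,0,-1,0,0,0],[0,0,-2.5,0,0,0],[0,0,-4.5,0,0,0],[0,0,-7,0,0,0],[0,0,-9.5,0,0,0],[0,-3,-12,0,0,0],[0,-6,-14,0,0,0],[0,-9,-14,0,0,0],[0,-12,-14,0,0,0],[0,-12,-14,0,0,0],[0,-12,-14,0,0,0]])

```text
t: 11.28
eef_pos: [551.2, 77.7, 346.0]
tcp_rot: [-3.141, -0.001, -0.122]
ft_force: [-0.1, 0.4, 0.1]
opening: 0.528
```

Run:
```python
from h import *
togo(536,-42,35,-7.2)
a=read_camera('side')[:,:,::-1]; b=read_camera('top')[:,:,::-1]
m=camera_model("wrist");print(m["xyz"],m["rotation"]);w=read_camera("wrist")[:,:,::-1];cv2.imwrite('pics/w3.png',w)
cv2.imwrite('pics/p3.png',np.hstack([cv2.resize(a[240:400,220:440],(400,291)),cv2.resize(w,(388,291),interpolation=cv2.INTER_AREA)]))
```

```text
t 11.28 pos [551.2  77.7 346. ] rot [-1.7999e+02 -3.0000e-02 -7.0100e+00] F [-0.1  0.4  0.1] op 0.528
go [-0.06 12.07 13.97] [-0.01 -0.03  0.19]
[560.32498707 150.1887892  323.44683435] [-0.27178609 -0.00103844 -0.12596891]
```

View pics/p3.png

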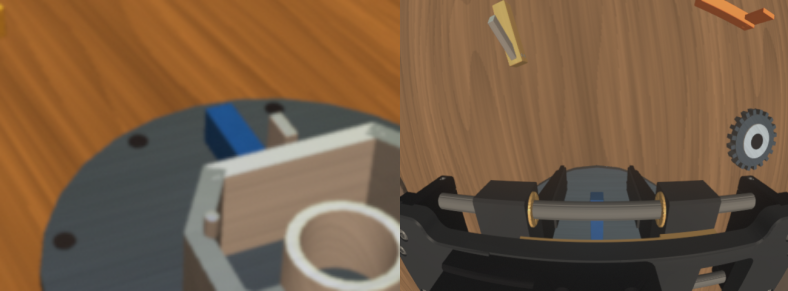

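The square stands alone, with the blade at the face. I'll move the arm further away for one top-view measurement.

>>> arm_command(steps=[[0,-3,0,0,0,0],[0,-6,0,0,0,0],[0,-9,0,0,0,0],[0,-12,0,0,0,0],[0,-15,0,0,0,0],[0,-18,0,0,0,0],[0,-21,0,0,0,0],[0,-24,0,0,0,0],[0,-26,0,0,0,0],[0,-26,0,0,0,0],[0,-26,0,0,0,0]])

```text
t: 12.35
eef_pos: [584.1, 334.1, 344.8]
tcp_rot: [3.141, 0.001, -0.125]
ft_force: [-0.3, -0.6, -0.2]
opening: 0.524
```

Run:
```python
from h import *
b=read_camera('top')[:,:,::-1]
cv2.imwrite('pics/p4.png',cv2.resize(b[230:325,400:520],None,fx=6,fy=6,interpolation=cv2.INTER_CUBIC))
```

```text
(no output)
```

View pics/p4.png

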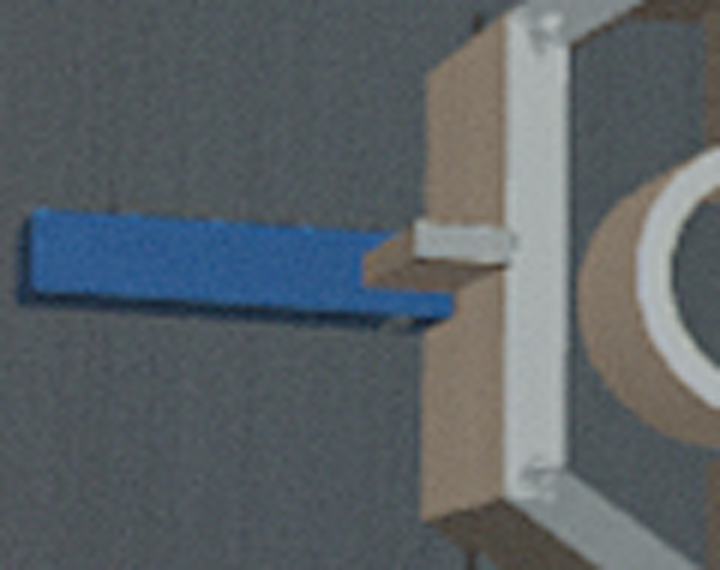

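Run:
```python
from h import *
f=lambda p:((p[0]+.5)/6-.5+400,(p[1]+.5)/6-.5+230)
a,b,c=[at("top",f(p),40)[:2] for p in((32,210),(35,293),(452,319))]
d=c-b;u=d/np.linalg.norm(d);print("yaw",np.degrees(np.arctan2(d[1],d[0])),"len",np.linalg.norm(d))
mid=(a+b)/2+50*u;h=np.array([-.125,-.992]);v=mid-[527.2,-110.1];print("x,y in housing",v@h,v@[h[1]*-1,h[0]])
job_done()
```

```text
yaw -96.74122802131731 len 98.26043147052744
x,y in housing -50.242199715175275 -0.6375492599319577
the job is handed in; nothing more can be done
```

I picked up the blue 90-degree square and set it on the flange. I pressed it down with about 20 N and against the bright face with about 15 N, both from the wrist sensor, for over 0.5 s. Then I let go, backed the arm away and handed the job in at about 12.4 s.

The last top-view measurement puts the stock's centre 50.2 mm before the face, where 50 mm means flush. It is 0.6 mm off the face's middle and about 0.5° from square to it. The picture shows the blade touching the face with no visible gap.

I did not touch the mitre square or the look-alikes, though I did not re-measure the mitre square's position at the end. No check failed or disagreed by more than about 2 mm.

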